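# Gauge the chew rolls and tip the thick ones into the treat canister

### The arm

A 6-joint arm with a two-finger parallel gripper is mounted at the origin on the work surface. World frame = base frame: x ahead of the robot, y to its left, z up, the work surface at z = 0. Lengths are in m, angles in degrees, forces in N, time in s.
With the tool pointing down it reaches from about 0.4 to 0.825 m from the base axis. Payload 7 kg.
Tool frame: the origin (TCP) lies midway between the tips of the shut fingers; the grasp point (between the pads) lies 19 mm behind it; z points along the fingers, y is the line along which they close (so a half turn about z gives the same grasp; the last joint's range is limited). The gripper opens to 88 mm and grips with 3 to 60 N. Pads are 19 mm wide; open, the fingers measure 130 mm over their backs; the gripper's body (78 mm by 193 mm) begins 47 mm behind the grasp point.
Start: joints at [-53.738, 20.546, 0.682, 0, -70.136, -16.507], TCP at [0.228, -0.635, 0.227] pointing down, gripper open.
Joint ranges: [-176.03, 176.03], [-82.01, 121.73], [-58.28, 71.71], [-173.87, 95.51], [-174.79, -0.11], [-173.66, 173.66]. Speed limits (degrees/s): [136.94, 136.94, 172.46, 180, 180, 180].

### API

Orientations are given as a 3x3 rotation matrix whose columns are the frame's x, y, z axes.
In Python, from rig import robot gives the robot as it stands. Calls block until the motion is done:
- robot.goto(position, orientation): joint-space move of the TCP to a pose.
- robot.servo_line(position, ori=None, speed=0.15): straight line of the TCP; ori=None keeps the orientation; speed is the mean speed in m/s.
- robot.movej(angles): joint-space move.
- robot.move_gripper(opening): opening from 0.0 (shut) to 1.0 (fully open); the grip force is fixed at half the most; returns when the fingers have stopped.
- robot.dwell(seconds).
- robot.ik(position, orientation): joint angles nearest the present ones, or None.
- robot.grab_frame(name): name is "scene" or "side" or "wrist"; returns (picture, depth): 420x560x3 uint8, red, green, blue; 420x560 float32, m along the optical axis (not along the pixel's ray), 0 where there is no reading.
- robot.camera_info(name): a dict with "vfov" (degrees; the focal length in pixels is half the picture's height over the tangent of half this angle, whatever the lens; pixels are square), "cx", "cy" (the principal point, pixels), "view" (4x4, takes a point from world to camera coordinates); the wrist camera has in their place "T_tool_cam" (4x4, takes a point from camera to tool coordinates, whose origin is the TCP and whose axes are the flange's). Camera axes: x right, y down, z forward; pixel columns grow to the right and rows downward; lengths in m; the calibration is good to about 2 mm. A picture is of the moment at which its call begins: read the wrist's pose just before it. camera_info takes no time and is no camera call.
A pose or a line that the arm cannot do raises robot.Unreachable and nothing moves.
- robot.job_done(): hands the job in, once; it reports no verdict.
Readings, each from a call of its own:
- robot.read_t(): time.
- robot.read_qpos(): joint angles.
- robot.read_qvel(): joint speeds.
- robot.read_effort(): joint torques, N m.
- robot.read_position(): TCP position.
- robot.read_tcp_rot(): TCP orientation.
- robot.read_force(): force on the tool from outside, world axes, zero at the start.
- robot.read_ft_torque(): the same for the moment, N m.
- robot.read_grip_width(): opening from 0.0 (shut) to 1.0 (fully open).
Only numpy, scipy, OpenCV 4.12 (cv2) and the standard library are available. Lean on these libraries where they do the work, as an engineer would, in place of code of your own. Each camera call takes 0.05 s, during which the arm holds its last target. There are 200 camera calls.

### The job

Try the three tan chew rolls for size by standing one upright over each hole of the steel gauge deck, all three before tipping it: the thin ones must drop through into the wooden box, the thick ones stay standing on the deck. Then lift the deck by its black bar so that the chews left on it slide off into the open red canister, and lower it gently all the way back down. Do not disturb the other things on the bench.

Things in the scene. Friction and masses are not known exactly. Their poses are not given: they have to be found in the camera images.
- chew_a: hard tan chew roll, upright cylinder 50 mm tall, edges rounded 1 mm, standing on the bench; its diameter is either 36 mm (drops freely through a 40 mm bore) or 44 mm (does not go in), which one is not known beforehand: only the trial tells; 50 to 90 g; origin at the centre of its underside, z along its axis
- chew_b: hard tan chew roll, upright cylinder 50 mm tall, edges rounded 1 mm, standing on the bench; its diameter is either 36 mm (drops freely through a 40 mm bore) or 44 mm (does not go in), which one is not known beforehand: only the trial tells; 50 to 90 g; origin at the centre of its underside, z along its axis
- chew_c: hard tan chew roll, upright cylinder 50 mm tall, edges rounded 1 mm, standing on the bench; its diameter is either 36 mm (drops freely through a 40 mm bore) or 44 mm (does not go in), which one is not known beforehand: only the trial tells; 50 to 90 g; origin at the centre of its underside, z along its axis
- chew_a_mid (a point): middle of chew_a, on its axis 25 mm above its underside
- chew_b_mid (a point): middle of chew_b, on its axis 25 mm above its underside
- chew_c_mid (a point): middle of chew_c, on its axis 25 mm above its underside
- gauge: the gauge: fixed spruce box, 216 (x) x 146 (y) x 77 mm tall, inner floor 6 mm above the bench; its +x wall is only 40 mm high; the deck lies on it as a lid. Origin on the bench under the box's centre (and under the middle bore when the deck is down); its x runs along the row of bores, y towards the hinge and the red canister, z up
- deck (a joint): angle of the hinged steel deck, rad: 0 down on the box, grows as its bar is lifted, stop at 1.4. Deck 0.4 kg, 216 x 150 x 8 mm, 20 mm fences on its short (x) sides only; falls shut when let go. Chews standing on it topple and slide over the hinge edge into the canister when tipped to about 60 degrees
- deck_hinge (a point): middle of the deck's hinge line, at its underside along its +y edge, 75 mm from the bores' row (and from the gauge's origin) along y, 77 mm above the bench; the line runs along the gauge's x axis
- deck_bar (a point): middle of the deck's handle, a black round bar 10 mm thick and 90 mm long lying along the gauge's x axis, 200 mm from the hinge line towards -y, 45 mm clear of the deck's edge, a 10 mm rod at each end; 81 mm above the bench when down. Can be pinched from above across y and turns in the fingers, so the gripper can stay upright while tipping
- canister: red plastic treat canister, fixed to the gauge on its +y (hinge) side, its open lid standing up 115 mm along its far side: outside 232 (x) x 124 (y) x 72 mm high, walls 5 mm; origin on the bench under its centre, 141 mm from the gauge's origin along y, same axes
- bore0 (a point): centre of the mouth of bore 0, 40 mm diameter, through the 8 mm deck, on its top face (85 mm above the bench when down), 66 mm to -x of the middle one
- bore1 (a point): centre of the mouth of bore 1, 40 mm diameter, through the 8 mm deck, on its top face (85 mm above the bench when down), the middle one
- bore2 (a point): centre of the mouth of bore 2, 40 mm diameter, through the 8 mm deck, on its top face (85 mm above the bench when down), 66 mm to +x of the middle one
- bath_brush: blue silicone bath brush, 125 x 62 x 56 mm with a loop grip; origin under its centre; leave it alone
- shampoo: green bottle with a white cap, 60 mm diameter, 130 mm tall, standing; origin under its centre; leave it alone
- balm_tin: flat aluminium tin, 64 mm diameter, 35 mm tall; origin under its centre; leave it alone
- water_bowl: steel bowl, 140 mm across, 50 mm tall; origin under its centre; leave it alone
- clipper: black pet clipper lying on its side, 175 x 44 x 37 mm; origin under its centre; leave it alone
Mind the look-alikes: they are no part of the job. What is shaped like the chew_a but blue, green or purple is not meant.

How it is judged:
By the outcome, as a careful person would: the job done as asked, in the order asked, and still so for the second after the job is handed in, with the robot touching nothing.
It also fails if it takes over 72 s, if anything falls off the work surface, if the arm or the gripper's body presses on something with over 40 N, if the wrist force passes 120 N, or if a joint passes its speed limit or range.

## Working session

There is one attempt and no reset: what is moved stays moved. The work goes in short steps, each a Python script; the robot and the scene stay as the last script left them, time stands still between calls to the robot, and variables do not carry over. Pictures are saved under pics/ and viewed, on a budget of 10 in all, crops included, one or two more only if the job needs it, and the job is handed in when it is done.

```bash
mkdir -p pics; ls; python3 - <<'E'
from rig import robot
import cv2,numpy as np
for n in ("scene","side"):
    im,d=robot.grab_frame(n); np.savez(f"{n}0.npz",im=im,d=d)
    i=robot.camera_info(n); print(n,i["vfov"],i["cx"],i["cy"],np.round(i["view"],4).tolist())
    cv2.imwrite(f"pics/{n}0.png",im[:,:,::-1])
print(robot.read_t(),robot.read_tcp_rot())
E
```

```text
pics
scene 53.53409956597086 277.11361925291084 211.7635528772572 [[-0.5817, 0.8133, -0.0134, 0.4028], [0.6323, 0.4418, -0.6364, -0.2487], [-0.5116, -0.3787, -0.7712, 1.3744], [0.0, 0.0, 0.0, 1.0]]
side 48.016135706162245 280.60513485350697 214.67039407904858 [[-0.9977, -0.0643, 0.0193, 0.5476], [-0.0533, 0.5845, -0.8096, 0.1649], [0.0408, -0.8088, -0.5866, 1.2941], [0.0, 0.0, 0.0, 1.0]]
0.1 [[-9.41204480e-01 -3.37836857e-01 -6.19872315e-04]
 [-3.37837396e-01  9.41203581e-01  1.30881829e-03]
 [ 1.41258984e-04  1.44128169e-03 -9.99998951e-01]]
```

View pics/scene0.png

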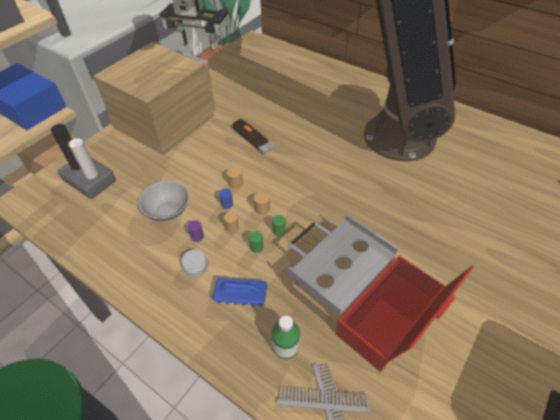

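View pics/side0.png

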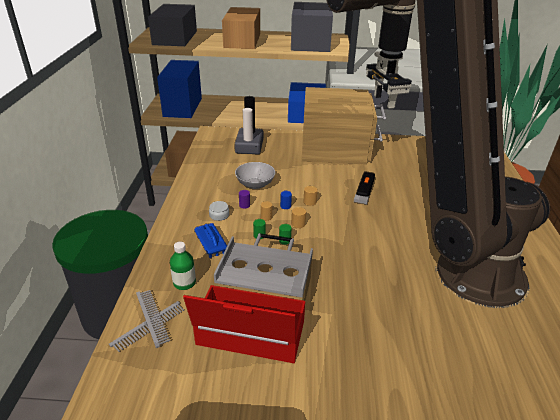

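The scene picture shows tan cylinders at (235,178), (262,203) and (231,221). The look-alikes are blue (226,198), purple (196,231) and green (256,241) and (278,225). The deck bores are at about (361,246), (344,263) and (325,281), and the bar is near (305,238). Next I'll measure these.

```bash
cat > h.py <<'E'
import numpy as np,cv2
from rig import robot
def cloud(n,im=None,d=None):
    if im is None: im,d=robot.grab_frame(n)
    i=robot.camera_info(n); f=im.shape[0]/2/np.tan(np.radians(i["vfov"]/2))
    if n=="wrist":
        T=np.eye(4);T[:3,:3]=robot.read_tcp_rot();T[:3,3]=robot.read_position();M=T@i["T_tool_cam"]
    else: M=np.linalg.inv(i["view"])
    v,u=np.mgrid[:im.shape[0],:im.shape[1]]
    P=np.stack([(u-i["cx"])*d/f,(v-i["cy"])*d/f,d],-1)@M[:3,:3].T+M[:3,3]
    P[d==0]=np.nan
    return im,P
def blobs(im,P,mask,amin=25):
    n,l,s,c=cv2.connectedComponentsWithStats(mask.astype(np.uint8))
    return [(l==k,c[k],s[k,4]) for k in range(1,n) if s[k,4]>=amin]
E
python3 - <<'E'
from h import *
for n in("scene","side"):
    z=np.load(n+"0.npz");im,P=cloud(n,z["im"],z["d"])
    hsv=cv2.cvtColor(im,cv2.COLOR_RGB2HSV)
    X,Y,Z=P[...,0],P[...,1],P[...,2]
    print(n,"bench z",np.nanmedian(Z[(X>.3)&(X<.8)&(Z<.02)]))
    for m,c,a in blobs(im,P,(Z>.043)&(Z<.058)&(X>.2)&(X<1.1)&(Y>-.7)&(Y<.6)):
        rgb=im[m].mean(0).astype(int)
        q=P[m]; mn=(q.min(0)+q.max(0))/2
        print("top",c.round(),a,rgb,q.mean(0).round(4),mn.round(4),np.ptp(q,axis=0).round(3))
    m=(Z>.081)&(Z<.089)&(hsv[...,1]<60)&(X>.2)&(X<1)
    for m,c,a in blobs(im,P,m,200):
        r=cv2.minAreaRect((P[m][:,:2]*1000).astype(np.float32));print("deck",c.round(),a,r,np.median(P[m][:,2]))
    m=(hsv[...,0]<6)&(hsv[...,1]>180)&(Z>.064)&(Z<.08)
    for m,c,a in blobs(im,P,m,30):print("red",c,a,P[m].mean(0))
    m=(hsv[...,2]<60)&(Z>.07)&(Z<.095)&(X>.2)&(X<1)
    for m,c,a in blobs(im,P,m,10):print("black",c,a,P[m].mean(0).round(4))
E
```

```text
scene bench z -0.0013432601879858064
top [176. 126.] 316 [133 113  84] [ 0.4174 -0.5948  0.0506] [ 0.3808 -0.6377  0.0506] [0.26  0.125 0.015]
top [ 89. 175.] 572 [112 107 107] [ 0.7265 -0.6468  0.0487] [ 0.7193 -0.6531  0.0505] [0.098 0.093 0.015]
top [234. 172.] 142 [184 149 102] [ 0.475  -0.308   0.0488] [ 0.4732 -0.3101  0.0492] [0.043 0.046 0.012]
top [163. 197.] 301 [149 142 136] [ 0.6607 -0.4121  0.0474] [ 0.6652 -0.4042  0.0479] [0.139 0.14  0.01 ]
top [225. 193.] 109 [ 84  95 156] [ 0.5531 -0.2762  0.0487] [ 0.5525 -0.2771  0.0484] [0.034 0.035 0.011]
top [262. 198.] 161 [185 149 103] [ 0.5089 -0.1825  0.0486] [ 0.5084 -0.1832  0.0482] [0.044 0.044 0.01 ]
top [231. 217.] 126 [183 147 102] [ 0.6105 -0.2092  0.0483] [ 0.609  -0.2106  0.0479] [0.035 0.036 0.01 ]
top [279. 220.] 126 [ 89 134  81] [ 0.5457 -0.098   0.0486] [ 0.5445 -0.0985  0.048 ] [0.036 0.034 0.01 ]
top [194. 226.] 132 [120  81 132] [ 0.687  -0.2685  0.0488] [ 0.686  -0.2689  0.049 ] [0.035 0.037 0.01 ]
top [256. 236.] 133 [ 88 135  82] [ 0.6225 -0.1163  0.0484] [ 0.6222 -0.1168  0.0484] [0.037 0.036 0.009]
top
[... 2039 characters left out ...]
 [256. 300.] 404 [138  16  13] [0.598  0.1942 0.0506] [0.5985 0.1941 0.0505] [0.221 0.038 0.015]
top [244. 339.] 454 [140  17  13] [0.6105 0.3122 0.0505] [0.6125 0.3121 0.0505] [0.23  0.036 0.015]
deck [264. 268.] 3144 ((579.0706176757812, 87.57585144042969), (205.99945068359375, 215.39219665527344), 81.37664794921875) 0.08596052412157013
red [261.18452381 299.03571429] 504 [0.58401643 0.20741562 0.07072141]
black [253.53846154 125.23076923] 13 [ 0.7017 -0.702   0.0822]
black [275.54368932 237.12621359] 103 [ 0.5649 -0.0092  0.0848]
black [227.90625 252.40625] 32 [0.6817 0.0704 0.0901]
black [191.22727273 258.90909091] 22 [0.7722 0.0958 0.0829]
black [308.92 267.12] 25 [0.4727 0.0998 0.082 ]
```

```bash
cat >> h.py <<'E'
YAW=np.radians(-8.4)
def R(cl=np.pi/2+YAW):
    y=np.array([np.cos(cl),np.sin(cl),0]);z=np.array([0,0,-1.]);return np.stack([np.cross(y,z),y,z],1)
def Rbest(p):
    best=None
    for c in (np.pi/2+YAW,-np.pi/2+YAW):
        q=robot.ik(p,R(c))
        if q is not None:
            s=abs(q[5]); 
            if best is None or s<best[0]: best=(s,c,q)
    return best
E
python3 - <<'E'
from h import *
for p in [(.53,-.24,.36),(.56,.05,.36),(.474,-.309,.02),(.609,-.21,.02),(.51,.09,.2),(.64,.08,.105),(.563,-.01,.08),(.58,.1,.27)]:
    for c in (np.pi/2+YAW,-np.pi/2+YAW):
        q=robot.ik(p,R(c)); print(p,None if q is None else np.round(q,0))
print(robot.camera_info("wrist"))
# bores from fixed cams
for n in("scene","side"):
    z=np.load(n+"0.npz");im,P=cloud(n,z["im"],z["d"])
    C=np.linalg.inv(robot.camera_info(n)["view"])[:3,3]
    t=(.085-C[2])/(P[...,2]-C[2]);Q=C+t[...,None]*(P-C)
    zz=P[...,2]; m=(zz<.079)&(abs(Q[...,0]-.583)<.105)&(abs(Q[...,1]-.113)<.05)
    for m,c,a in blobs(im,Q,m,20): print(n,c.round(),a,Q[m].mean(0).round(4),np.ptp(Q[m],axis=0).round(4))
E
```

```text
(0.53, -0.24, 0.36) [ -5.   9.   2.   0. -83. -93.]
(0.53, -0.24, 0.36) [ -5.   9.   2.   0. -83.  87.]
(0.56, 0.05, 0.36) [  25.    7.   -1.    0.  -83. -123.]
(0.56, 0.05, 0.36) [ 25.   7.  -1.   0. -83.  57.]
(0.474, -0.309, 0.02) [-13.  23. -27.   0. -40. -85.]
(0.474, -0.309, 0.02) [-13.  23. -27.   0. -40.  95.]
(0.609, -0.21, 0.02) [ -2.  29. -17.   0. -45. -97.]
(0.609, -0.21, 0.02) [ -2.  29. -17.   0. -45.  83.]
(0.51, 0.09, 0.2) [  32.    7.  -21.    0.  -62. -130.]
(0.51, 0.09, 0.2) [ 32.   7. -21.   0. -62.  50.]
(0.64, 0.08, 0.105) [  24.   23.  -12.    0.  -55. -123.]
(0.64, 0.08, 0.105) [ 24.  23. -12.   0. -55.  57.]
(0.563, -0.01, 0.08) [  19.   18.  -24.    0.  -48. -117.]
(0.563, -0.01, 0.08) [ 19.  18. -24.   0. -48.  63.]
(0.58, 0.1, 0.27) [  29.   11.   -7.    0.  -72. -127.]
(0.58, 0.1, 0.27) [ 29.  11.  -7.   0. -72.  53.]
{'vfov': 63.36668636939158, 'cx': 283.72217835181505, 'cy': 206.51566025083645, 'T_tool_cam': array([[ 3.18516392e-04, -9.60233523e-01, -2.79197923e-01,
         7.57506745e-02],
       [ 9.99999783e-01,  4.66837363e-04, -4.64747593e-04,
        -7.00731327e-04],
       [ 5.76606240e-04, -2.79197714e-01,  9.60233463e-01,
        -1.59344153e-01],
       [ 0.00000000e+00,  0.00000000e+00,  0.00000000e+00,
         1.00000000e+00]])}
scene [360. 245.] 154 [0.5203 0.1228 0.085 ] [0.0355 0.0377 0.    ]
scene [343. 262.] 176 [0.5854 0.113  0.085 ] [0.0358 0.0395 0.    ]
scene [325. 280.] 193 [0.6506 0.1039 0.085 ] [0.0362 0.0378 0.    ]
side [239. 263.] 98 [0.6485 0.1043 0.085 ] [0.0355 0.0309 0.    ]
side [264. 267.] 103 [0.5834 0.1138 0.085 ] [0.0376 0.0298 0.    ]
side [290. 271.] 106 [0.5185 0.1232 0.085 ] [0.0374 0.0316 0.    ]
```

```bash
sed -i 's/-8.4/-8.3/' h.py; python3 - <<'E'
from h import *
robot.move_gripper(.72)
V=[]
for k,(p) in enumerate([(.585,.07,.27),(.54,-.23,.25)]):
    robot.goto(p,R()); robot.dwell(.2); im,P=cloud("wrist"); V.append(im)
    Z=P[...,2]; M=None
    T=np.eye(4);T[:3,:3]=robot.read_tcp_rot();T[:3,3]=robot.read_position();C=(T@robot.camera_info("wrist")["T_tool_cam"])[:3,3]
    print(robot.read_t(),robot.read_position(),C)
    if k==0:
        t=(.085-C[2])/(Z-C[2]);Q=C+t[...,None]*(P-C)
        dk=(abs(Q[...,0]-.583)<.095)&(abs(Q[...,1]-.113)<.06)
        print("deck z",np.nanmedian(Z[dk]))
        for m,c,a in blobs(im,Q,(Z<.079)&dk,100): print("bore",c.round(),a,Q[m].mean(0).round(4),np.ptp(Q[m],axis=0).round(4))
        m=(abs(P[...,0]-.565)<.03)&(abs(P[...,1]+.01)<.025)&(Z>.07)&(Z<.1); print("bar",m.sum(),P[m].mean(0),np.ptp(P[m],axis=0))
        np.savez("w_deck.npz",im=im,P=P)
    else:
        for m,c,a in blobs(im,P,(Z>.046)&(Z<.056),150):
            q=P[m];print("top",c.round(),a,im[m].mean(0).astype(int),cv2.minEnclosingCircle((q[:,:2]*1000).astype(np.float32)),q.mean(0).round(4))
cv2.imwrite("pics/w0.png",cv2.resize(np.vstack(V),None,fx=.7,fy=.7)[:,:,::-1])
E
```

```text
3.8 [0.58503357 0.06963014 0.26994468] [0.5103716  0.07960318 0.42929513]
deck z 0.0861159715513925
bore [326. 110.] 1298 [0.5188 0.1202 0.085 ] [0.0388 0.0386 0.    ]
bore [324. 176.] 1068 [0.5837 0.1109 0.085 ] [0.0375 0.0384 0.    ]
bore [322. 236.] 886 [0.6486 0.1016 0.085 ] [0.0366 0.0385 0.    ]
bar 575 [ 0.56424848 -0.01125453  0.0861219 ] [0.05995382 0.0173233  0.00943829]
5.2167 [ 0.54045158 -0.22903753  0.25005371] [ 0.46573678 -0.21923262  0.40939081]
top [553. 101.] 426 [67 57 34] ((496.8573303222656, 49.973812103271484), 30.006521224975586) [0.4986 0.0497 0.0507]
top [196. 129.] 1454 [233 194  93] ((474.28076171875, -311.5780334472656), 21.98975944519043) [ 0.4739 -0.311   0.0511]
top [321. 145.] 1378 [234 197  96] ((508.62762451171875, -185.83973693847656), 21.864582061767578) [ 0.5081 -0.186   0.0512]
top [536. 180.] 570 [70 59 35] ((580.614990234375, 37.780113220214844), 44.00146484375) [0.5786 0.0381 0.0511]
top [404. 167.] 907 [ 20 176  62] ((545.0185546875, -101.58374786376953), 18.25485610961914) [ 0.5443 -0.1017  0.0511]
top [241. 197.] 823 [ 22  93 227] ((552.6446533203125, -279.45318603515625), 17.995389938354492) [ 0.552  -0.2791  0.0512]
top [308. 238.] 761 [230 193  93] ((610.0585327148438, -212.3997039794922), 18.235158920288086) [ 0.609  -0.2124  0.0512]
top [391. 237.] 751 [ 18 172  59] ((622.23779296875, -119.18141174316406), 18.14156723022461) [ 0.621  -0.1191  0.0512]
```

View pics/w0.png

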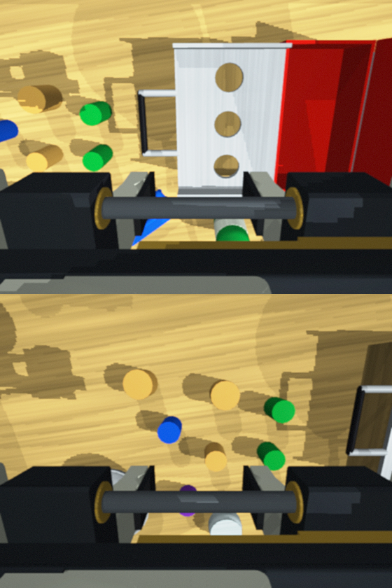

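The tan rolls measure about 44 mm (x .474 and x .508) and about 36 mm (x .609), all colour-verified. The wrist and fixed cameras disagree by about 2.5 mm in y. I'll place a thick one first, since its release pose can then calibrate the cameras.

```bash
cat >> h.py <<'E'
H=.018
def pick(x,y):
    robot.goto((x,y,.12),R()); robot.servo_line((x,y,H),speed=.2)
    robot.move_gripper(.2); w=robot.read_grip_width(); print("grip",w,w*88,"mm",robot.read_force().round(1))
    robot.servo_line((x,y,.21),speed=.3); print("lifted",robot.read_grip_width()*88)
def place(x,y,dz=.001,release=True):
    robot.goto((x,y,.21),R()); robot.servo_line((x,y,.13),speed=.25); f0=np.array(robot.read_force())
    robot.servo_line((x,y,.085+H+dz),speed=.06); print("dF",(np.array(robot.read_force())-f0).round(1),robot.read_position().round(4))
    if release:
        robot.move_gripper(.72); robot.servo_line((x,y,.22),speed=.3)
E
python3 - <<'E'
from h import *
pick(.508,-.184)
place(.6490,.1030)
print(robot.read_t())
robot.goto((.54,-.15,.27),R())
for n in("scene","side"):
    im,P=cloud(n);Z=P[...,2]
    for m,c,a in blobs(im,P,(Z>.128)&(Z<.142)&(abs(P[...,0]-.6)<.15)&(abs(P[...,1]-.1)<.1),20): print(n,c.round(),a,((P[m].min(0)+P[m].max(0))/2).round(4),P[m].mean(0).round(4),np.ptp(P[m],axis=0).round(4))
    cv2.imwrite(f"pics/{n}1.png",cv2.resize(im[180:340,180:420],None,fx=3,fy=3)[:,:,::-1])
print(robot.read_t())
E
```

```text
grip 0.4818963134424171 42.406875582932706 mm [-0.7  0.8  8. ]
lifted 42.66711952694024
dF [-2.1  0.3  3. ] [0.6488 0.103  0.104 ]
11.1833
scene [327. 269.] 300 [0.6475 0.1035 0.133 ] [0.6492 0.1041 0.1334] [0.0437 0.0431 0.0095]
side [239. 249.] 204 [0.6479 0.1031 0.1343] [0.6473 0.106  0.135 ] [0.0429 0.0458 0.0112]
12.3667
```

View pics/scene1.png

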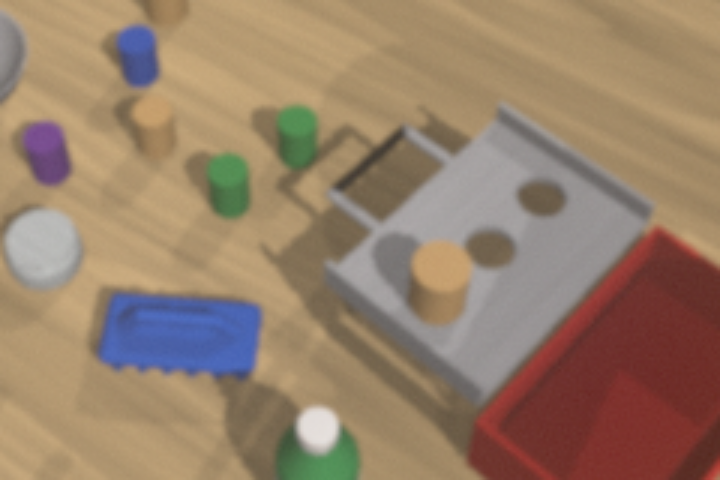

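```bash
python3 - <<'E'
from h import *
pick(.4742,-.3096)
place(.5184,.1222)
print(robot.read_t())
pick(.6093,-.2110)
x,y=.5837,.1125
place(x,y,.003,False)
f0=np.array(robot.read_force())
ok=False
for dx,dy in [(0,0),(0,.0015),(0,-.0015),(.0015,0),(-.0015,0)]:
    robot.servo_line((x+dx,y+dy,.085+H+.002),speed=.05)
    for z in np.arange(.000,-.009,-.002):
        robot.servo_line((x+dx,y+dy,.085+H+z),speed=.04)
        f=np.array(robot.read_force())-f0
        print(dx,dy,round(z,4),f.round(1),robot.read_position().round(4))
        if f[2]>5: break
    else: ok=True
    if ok: break
print("inserted",ok,robot.read_t())
if ok:
    robot.move_gripper(.6); robot.servo_line((x+dx,y+dy,.22),speed=.3)
    robot.goto((.54,-.12,.27),R())
    im,P=cloud("scene");im2,_=cloud("side")
    cv2.imwrite("pics/two2.png",np.hstack([cv2.resize(i,None,fx=3,fy=3)[:,:,::-1] for i in(im[200:340,260:390],im2[210:350,190:320])]))
    print(robot.read_t())
E
```

```text
grip 0.4819577346537253 42.41228064952783 mm [-0.7  0.5  6.6]
lifted 42.57938596931848
dF [-1.8 -0.5  2.2] [0.5182 0.1222 0.1039]
19.0
grip 0.39557371729544427 34.810487121999095 mm [-1.1  0.8  5.1]
lifted 34.36286233277317
dF [-0.3 -0.6 -0.9] [0.5837 0.1125 0.1059]
0 0 0.0 [0.7 0.6 1.2] [0.5836 0.1125 0.1029]
0 0 -0.002 [-0.4  0.3  0.5] [0.5836 0.1124 0.1008]
0 0 -0.004 [1.3 0.5 0.4] [0.5836 0.1124 0.0988]
0 0 -0.006 [0.  0.7 1.1] [0.5836 0.1124 0.0968]
0 0 -0.008 [0.4 0.2 0.5] [0.5836 0.1124 0.0948]
inserted True 26.1333
28.3333
```

View pics/two2.png

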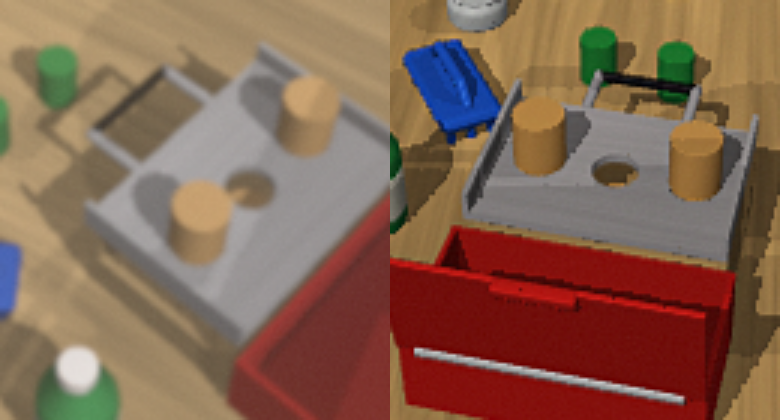

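The thin roll dropped through: tan is visible inside the middle bore. Both thick ones stand over the outer bores. All three trials are done, so now I'll pinch the bar and tip.

```bash
cat >> h.py <<'E'
O=np.array([.5837,.1125]);YG=np.array([-np.sin(YAW),np.cos(YAW)])
def barp(th):
    t=np.radians(th);y=75-200*np.cos(t)+4*np.sin(t);z=77+200*np.sin(t)+4*np.cos(t)
    return np.r_[O+YG*y/1e3,z/1e3-.019]
E
python3 - <<'E'
from h import *
p=barp(0);print(p,[robot.ik(barp(t),R()) is not None for t in(20,45,70,80)])
robot.move_gripper(.38)
robot.goto((p[0],p[1],.15),R()); robot.servo_line(p,speed=.12); print(robot.read_force().round(1))
robot.move_gripper(0.); print("bar",robot.read_grip_width()*88,robot.read_force().round(1),robot.read_t())
if 5<robot.read_grip_width()*88<14:
    for t in list(range(6,67,6))+[69]:
        robot.servo_line(barp(t),speed=.11)
        if t%12==0: print(t,robot.read_force().round(1),round(robot.read_grip_width()*88,1),robot.read_position().round(3),robot.read_t())
    robot.dwell(.6)
    im,P=cloud("scene");im2,_=cloud("side"); print(robot.read_t())
    cv2.imwrite("pics/two3.png",np.hstack([cv2.resize(i,None,fx=2.2,fy=2.2)[:,:,::-1] for i in(im[180:380,270:450],im2[190:390,170:350])]))
E
```

```text
[ 0.56565547 -0.01119072  0.062     ] [True, True, True, True]
[-0.3  0.4 -0.2]
bar 8.835942926965625 [-0.3 -0.8  2.7] 31.0417
12 [ 2.1 -5.5 -2.1] 9.1 [ 0.566 -0.006  0.103] 31.725
24 [ 2.  -9.6  1.2] 9.0 [0.568 0.006 0.143] 32.4083
36 [  0.6 -13.2   7.2] 8.8 [0.571 0.027 0.179] 33.0917
48 [ -3.3 -16.2  14.3] 9.0 [0.575 0.054 0.211] 33.775
60 [ -5.8 -10.4  17. ] 9.0 [0.581 0.089 0.235] 34.4583
35.75
```

View pics/two3.png

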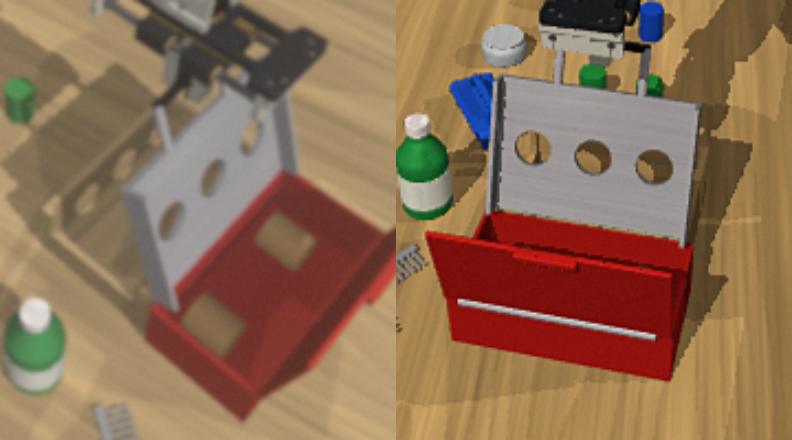

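Both thick rolls lie in the canister and the deck is clear. Now I'll lower it.

```bash
python3 - <<'E'
from h import *
for t in list(range(63,5,-6))+[4,2,1]: robot.servo_line(barp(t),speed=.09)
print(robot.read_force().round(1))
for z in (0,-.001):
    p=barp(0);p[2]+=z;robot.servo_line(p,speed=.03);f=robot.read_force();print(z,f.round(1),robot.read_position().round(4))
    if f[2]>6: break
robot.move_gripper(.38); robot.dwell(.2)
robot.servo_line((p[0],p[1],.2),speed=.15)
robot.goto((.5,-.25,.3),R()); robot.dwell(.5)
im,P=cloud("scene");im2,P2=cloud("side"); print(robot.read_t())
for Q in(P,P2):
    d=(abs(Q[...,0]-.583)<.09)&(abs(Q[...,1]-.1)<.05)&(Q[...,2]>.079);print("deck z",np.nanmedian(Q[...,2][d]),np.nanpercentile(Q[...,2][d],[5,95]))
    m=(abs(Q[...,0]-.57)<.04)&(abs(Q[...,1]+.01)<.02)&(Q[...,2]>.05);print("bar",np.nanmedian(Q[m],0))
cv2.imwrite("pics/two4.png",np.hstack([cv2.resize(i,None,fx=1.7,fy=1.7)[:,:,::-1] for i in(im[140:380,180:410],im2[150:390,130:360])]))
E
```

```text
[ 3.6 -0.4 -0.7]
0 [ 4.  -1.7 -1.2] [ 0.5657 -0.0112  0.0618]
-0.001 [ 4.8 -2.1 -0.3] [ 0.5657 -0.0113  0.061 ]
44.5167
deck z 0.08373144713196634 [0.0811777  0.08609938]
bar [ 0.55916918 -0.00833672  0.08450923]
deck z 0.08602393582225498 [0.08293163 0.08854653]
bar [0.55245081 0.00513793 0.65742407]
```

View pics/two4.png

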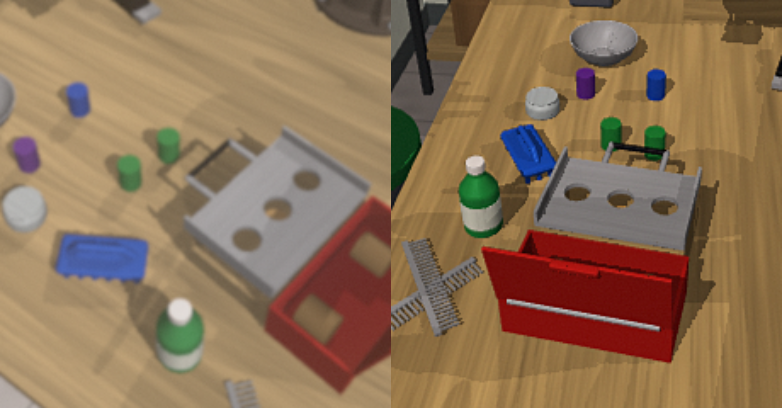

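```bash
python3 -c "
from rig import robot
print(robot.read_t(),robot.read_force().round(1)); robot.job_done()"
```

```text
44.5167 [-0.2  0.3 -0.2]
the job is handed in; nothing more can be done
```

The job is done and was handed in at 44.5 s with the robot touching nothing. I stood all three tan rolls upright over the bores before tipping the deck.

- **Trial:** the two thick rolls stayed standing over bores 2 and 0. The thin one went into bore 1 without resistance and dropped into the box.
- **Tipping:** I pinched the bar and tipped the deck to 69°. Both thick rolls slid into the canister, and I lowered the deck before letting go.

**Last checks:**
- The deck is back at its starting height: 83.7 mm in the scene camera and 86.0 mm in the side camera, against 83.8 and 86.0 mm at the start.
- Two rolls are visible in the canister, and all three bores are clear.
- I saw the thin roll through the bore just after it dropped, but did not check it again inside the box at the end.
- The other things look in place; I did not re-measure them.

**Checks that disagreed:**
- The wrist and fixed cameras differed by about 2.5 mm in y. I settled the bore positions using where the first placed roll actually stood.
- The final bar measurement from the side camera was invalid (z 0.66 m), probably because the arm was in the way. The scene camera put the bar at 84.5 mm, about 3.5 mm above its stated 81 mm resting centre.
- The gripper read the diameters 1 to 2 mm low (42.5 and 34.5 mm).

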